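# Clear a glaze-test firing: hang the tiles, bin the cones, shut the vent

## Task

Clear the kiln shelf after the glaze test: hang every fresh tile by its hole on the hook that already carries the older tile of the same glaze colour, in front of that tile and without knocking any older tile off, and put the spent cone pack in the white scrap tub. When the shelf is clear, and not before, shut the kiln vent: turn the slim orange ring clockwise, seen from above, until it comes up against its stop, without touching the fixed grey collar below it or the grey cap above it. Leave the tub upright and the jar, the kiln prop and the bowl where they are.

Things in the scene. Friction and masses are not known exactly. Their poses are not given: they have to be found in the camera images.
- new_green_mid (a point): fresh leaf-green glazed test tile, stands on the kiln shelf (may be absent). Inverted T, about 85 g: plate 44 wide (y) x 90 tall (z) x 7 thick (x), both faces alike, on a foot 44 (y) x 34 (x) x 7 centred under it. Hole 16 mm across runs through the plate along x, centre 14 mm below the top edge. This point: middle of the plate, 45 mm above the underside, 31 mm below the hole's centre
- old_green_mid (a point): older leaf-green test tile, same shape and size as the fresh ones (see the fresh tile), hanging alone by its hole on one of the four hooks, any of them, hole centre 22 to 30 mm out from the hook's root. This point: middle of the plate, 31 mm below the hole's centre; z up, x along the hole
- new_blue_mid (a point): fresh blue glazed test tile, stands on the kiln shelf (may be absent). Inverted T, about 85 g: plate 44 wide (y) x 90 tall (z) x 7 thick (x), both faces alike, on a foot 44 (y) x 34 (x) x 7 centred under it. Hole 16 mm across runs through the plate along x, centre 14 mm below the top edge. This point: middle of the plate, 45 mm above the underside, 31 mm below the hole's centre
- old_blue_mid (a point): older blue test tile, same shape and size as the fresh ones (see the fresh tile), hanging alone by its hole on one of the four hooks, any of them, hole centre 22 to 30 mm out from the hook's root. This point: middle of the plate, 31 mm below the hole's centre; z up, x along the hole
- new_yellow_mid (a point): fresh honey-yellow glazed test tile, stands on the kiln shelf (may be absent). Inverted T, about 85 g: plate 44 wide (y) x 90 tall (z) x 7 thick (x), both faces alike, on a foot 44 (y) x 34 (x) x 7 centred under it. Hole 16 mm across runs through the plate along x, centre 14 mm below the top edge. This point: middle of the plate, 45 mm above the underside, 31 mm below the hole's centre
- old_yellow_mid (a point): older honey-yellow test tile, same shape and size as the fresh ones (see the fresh tile), hanging alone by its hole on one of the four hooks, any of them, hole centre 22 to 30 mm out from the hook's root. This point: middle of the plate, 31 mm below the hole's centre; z up, x along the hole
- new_red_mid (a point): fresh dark-red glazed test tile, stands on the kiln shelf (may be absent). Inverted T, about 85 g: plate 44 wide (y) x 90 tall (z) x 7 thick (x), both faces alike, on a foot 44 (y) x 34 (x) x 7 centred under it. Hole 16 mm across runs through the plate along x, centre 14 mm below the top edge. This point: middle of the plate, 45 mm above the underside, 31 mm below the hole's centre
- old_red_mid (a point): older dark-red test tile, same shape and size as the fresh ones (see the fresh tile), hanging alone by its hole on one of the four hooks, any of them, hole centre 22 to 30 mm out from the hook's root. This point: middle of the plate, 31 mm below the hole's centre; z up, x along the hole
- hook1 (a point): root of the first, leftmost (+y) hook, on its axis at the face of the wooden rail: steel rod 6 mm thick, level for 86 mm along this point's own -x (towards the robot), then rising 8 mm over 16 mm more. Axis 170 mm above the bench, hooks 90 mm apart, rail top 183 mm. A hung hole centre lies 5 mm under the axis; tiles on one hook need 35 mm between plates, for their feet
- hook2 (a point): root of the second hook, on its axis at the face of the wooden rail: steel rod 6 mm thick, level for 86 mm along this point's own -x (towards the robot), then rising 8 mm over 16 mm more. Axis 170 mm above the bench, hooks 90 mm apart, rail top 183 mm. A hung hole centre lies 5 mm under the axis; tiles on one hook need 35 mm between plates, for their feet
- hook3 (a point): root of the third hook, on its axis at the face of the wooden rail: steel rod 6 mm thick, level for 86 mm along this point's own -x (towards the robot), then rising 8 mm over 16 mm more. Axis 170 mm above the bench, hooks 90 mm apart, rail top 183 mm. A hung hole centre lies 5 mm under the axis; tiles on one hook need 35 mm between plates, for their feet
- hook4 (a point): root of the last, rightmost (-y) hook, on its axis at the face of the wooden rail: steel rod 6 mm thick, level for 86 mm along this point's own -x (towards the robot), then rising 8 mm over 16 mm more. Axis 170 mm above the bench, hooks 90 mm apart, rail top 183 mm. A hung hole centre lies 5 mm under the axis; tiles on one hook need 35 mm between plates, for their feet
- kiln_shelf: flat cream kiln shelf, 280 (x) x 320 (y) x 18 mm thick, fixed; origin at the centre of its underside; the fired tiles and the cone pack stand on it, its top at 18 mm
- cones_mid (a point): spent cone pack, about 60 g: a clay bar 80 (x) x 20 (y) x 16 (z) mm with three thin cones rising from its top along the middle line to at most 57 mm above its underside, two of them bent over. This point is the bar's centre, 8 mm above the underside; x along the bar. It stands on the kiln shelf; grip it low, across its 20 mm
- tub_floor (a point): loose white plastic scrap tub with yellow and blue panels, open on top, 165 (x) x 118 (y) x 70 mm high, walls and floor 3 mm, rim lip 3 mm wider; this point is the centre of its inner floor, 3 mm above the bench
- ring_mid (a point): centre, on the upright axis, of the slim orange ribbed ring of the kiln vent's bleed-air valve: ring 64 mm in diameter and 16 mm high, this point half-way up it (85 mm above the bench). Below: fixed grey collar 74 mm in diameter (top 76 mm above the bench, 1 mm under the ring); above: fixed grey cap 52 mm in diameter, from 94 to 120 mm above the bench; a duct leaves low down to +y
- vent_ring (a joint): angle of the orange ring, rad: grows as it turns clockwise seen from above; 0 is fully open, 1.35 is shut against a firm stop; starts between 0 and 0.5; takes about 0.12 N m to turn and stays where it is left
- vent_collar: fixed grey collar under the orange ring; origin on the valve's axis at bench level
- vent_cap: fixed grey cap above the orange ring; origin on the valve's axis at bench level
- glaze_jar: bystander: white glaze jar with a black lid, 64 mm in diameter, 95 mm high; origin at the centre of its underside
- prop_a: bystander: cream square kiln prop, 34 x 34 x 75 mm high, standing; origin at the centre of its underside
- bisque_bowl: bystander: pink bisque bowl, 100 mm across, 55 mm high; origin at the centre of its underside

How it is judged:
By the outcome, as a careful person would: the job done as asked, in the order asked, and still so for the second after the job is handed in, with the robot touching nothing.
Of new_green, new_blue, new_yellow, new_red only 3 to 4 are there at a start; the rules pass over those that are not, and their reading is None.
At some moment in a run one of cones, tub may be knocked a few centimetres aside while the robot is not near it.
It also fails if it takes over 210 s, if anything falls off the work surface, if the arm or the gripper's body presses on something with over 40 N, if the wrist force passes 120 N, or if a joint passes its speed limit or range.

## Robot

A 6-joint arm with a two-finger parallel gripper is mounted at the origin on the work surface. World frame = base frame: x ahead of the robot, y to its left, z up, the work surface at z = 0. Lengths are in mm, angles in degrees, forces in N, time in s.
With the tool pointing down it reaches from about 375 to 975 mm from the base axis. Payload 3.8 kg.
Tool frame: the origin (TCP) lies at the very end of the fingers, on their centre line; the grasp point (between the pads) lies 19 mm behind it; x points along the fingers, y is the direction in which the jaws open and shut, and the axes are right-handed (so a half turn about x gives the same grasp; the last joint's range is limited). The gripper opens to 88 mm and grips with 3 to 60 N. Pads are 18 mm wide; open, the fingers measure 123 mm over their backs; the gripper's body (75 mm by 187 mm) begins 45 mm behind the grasp point.
Start: joints at [-78.776, 15.12, 91.902, -0, 72.978, -2.114], TCP at [155.719, -656.787, 210.906] pointing down, gripper open.
Joint ranges: [-150.88, 150.88], [-54.13, 125.18], [17.81, 147.31], [-75.09, 255.09], [0, 152.58], [-146.25, 146.25]. Speed limits (degrees/s): [147.25, 147.25, 180, 180, 180, 180].

## Interface

Orientations are given as a 3x3 rotation matrix whose columns are the frame's x, y, z axes.
In Python, from workcell import r gives the robot as it stands. Calls block until the motion is done:
- r.move_to(position, orientation): joint-space move of the TCP to a pose.
- r.movel(position, frame=None, speed=150, max_force=None): straight line of the TCP; frame=None keeps the orientation; speed is the mean speed in mm/s. With max_force (N) it stops when the force on the tool has changed by that much, and returns True; else False.
- r.goto_joints(angles): joint-space move.
- r.open_gripper() and r.close(strength=None): open the fingers fully, or close them until they stop; strength is the grip in N (None keeps the last).
- r.hold(seconds).
- r.solve_ik(position, orientation): joint angles nearest the present ones, or None.
- r.state(): the state.
- r.get_image(name): name is "side" or "top" or "wrist"; returns a dict with "image" (384x512x3 uint8, red, green, blue), "fx", "fy", "cx", "cy" (pixels), "R" (3x3) and "t" (3): a world point X has camera coordinates R X + t. Camera axes: x right, y down, z forward; pixel columns grow to the right and rows downward; lengths in mm; the calibration is good to about 2 mm. A picture is of the moment at which its call begins. There is no depth.
A pose or a line that the arm cannot do raises r.IKError and nothing moves.
- r.sign_off(): hands the job in, once; it reports no verdict.
The state is a dict: "t": time; "joint_positions": joint angles; "dq": joint speeds; "tau": joint torques, N m; "eef_pos": TCP position; "tcp_rot": TCP orientation; "contact_force": force on the tool from outside, world axes, zero at the start; "moment": the same for the moment, N m; "width": finger opening in mm.
Only numpy, scipy, OpenCV 4.12 (cv2) and the standard library are available. Lean on these libraries where they do the work, as an engineer would, in place of code of your own. Each camera call takes 0.05 s, during which the arm holds its last target. There are 200 camera calls.

## Working session

There is one attempt and no reset: what is moved stays moved. The work goes in short steps, each a Python script; the robot and the scene stay as the last script left them, time stands still between calls to the robot, and variables do not carry over. Pictures are saved under pics/ and viewed, about 12 in all and at most 16, crops included, and the job is handed in when it is done.

```bash
ls; mkdir -p pics; python3 - <<'E'
from workcell import r
import cv2,numpy as np,pickle
d={}
for n in ("side","top","wrist"):
    c=r.get_image(n); d[n]=c
    cv2.imwrite(f"pics/{n}0.png",c["image"][:,:,::-1])
    R=np.array(c["R"]);print(n,c["fx"],c["cx"],c["cy"],"cam",-R.T@np.array(c["t"]),R.round(3).tolist())
pickle.dump(d,open("d0.pkl","wb"))
a=cv2.resize(d["top"]["image"][:,:,::-1],(800,600),interpolation=cv2.INTER_CUBIC);cv2.imwrite("pics/t.png",a)
a=cv2.resize(d["side"]["image"][:,:,::-1],(800,600),interpolation=cv2.INTER_CUBIC);cv2.imwrite("pics/s.png",a)
print(r.state())
E
```

```text
pics
side 349.2601305147298 253.79810446537988 195.66072478522486 cam [214.99503241 646.01820103 529.2228014 ] [[-0.86, -0.51, 0.021], [-0.251, 0.387, -0.887], [0.445, -0.768, -0.461]]
top 446.2851937006833 259.89459465427615 189.6935080168021 cam [5.07535811e+02 8.15482589e-01 1.14686206e+03] [[0.016, -1.0, 0.012], [-0.996, -0.017, -0.087], [0.087, -0.011, -0.996]]
wrist 298.65015348006096 257.74272063050427 188.50330873060463 cam [ 227.74460732 -638.85013741  383.31674171] [[0.231, -0.973, -0.001], [-0.932, -0.222, 0.288], [-0.28, -0.065, -0.958]]
{'t': 0.15, 'joint_positions': array([-7.87769860e+01,  1.51584479e+01,  9.19613163e+01,  2.57683859e-04,
        7.29782975e+01, -2.11252175e+00]), 'dq': array([-2.91198275e-02, -8.91473004e-02, -2.94170828e-01,  1.67406889e-01,
       -2.86342458e-02,  1.50576137e-04]), 'tau': array([ 7.10233307e-04, -5.02847171e+01, -3.57469654e+01,  7.29947328e-02,
        2.50314537e-02, -8.49759431e-05]), 'eef_pos': array([ 155.5957492 , -656.21845117,  209.90194156]), 'tcp_rot': array([[-3.28887904e-04,  2.30651707e-01, -9.73036321e-01],
       [ 1.67960632e-03, -9.73034874e-01, -2.30651932e-01],
       [-9.99998535e-01, -1.71017659e-03, -6.73846668e-05]]), 'contact_force': array([ 0.56992975, -0.02373318, -0.00756116]), 'moment': array([-0.06623802, -0.01168844, -0.02862064]), 'width': 88.45432357285371}
```

View pics/t.png

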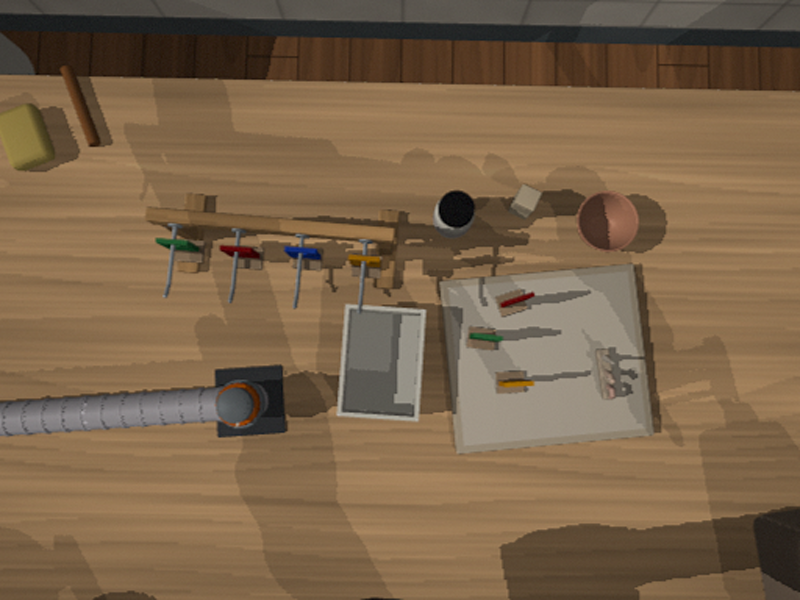

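View pics/s.png

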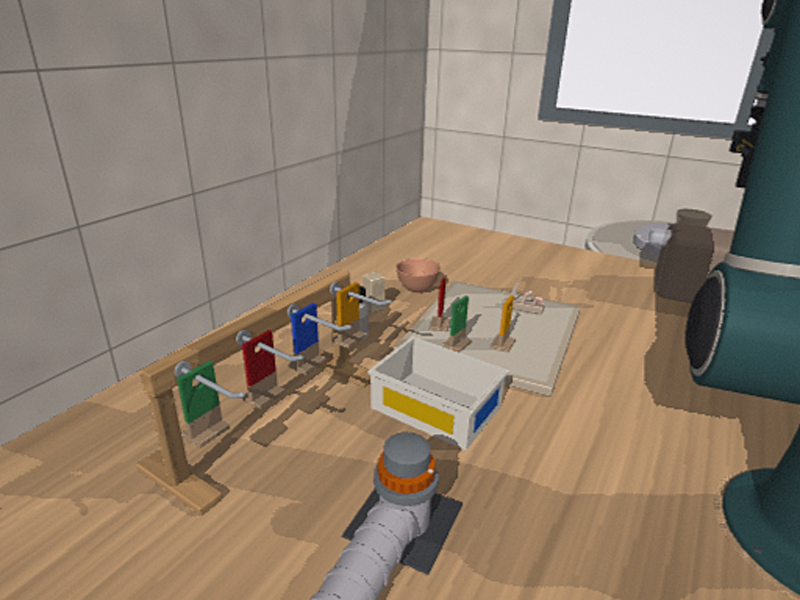

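Top view, in 800-px coordinates: fresh red (515,300), green (485,337) and yellow (515,381). There's no fresh blue. The cone pack is at (605,372) and the tub at (382,362). From left, the hooks carry green, red, blue and yellow, and the valve is at (238,405). The side view agrees. Next I'll cast rays for rough positions and take closer wrist views.

```bash
cat > h.py <<'E'
from workcell import r
import cv2,numpy as np,pickle
def cam(c): return np.array(c["R"]),np.array(c["t"])
def ray(c,uv,z):
    R,t=cam(c); uv=np.atleast_2d(np.array(uv,float))
    d=np.c_[(uv[:,0]-c["cx"])/c["fx"],(uv[:,1]-c["cy"])/c["fy"],np.ones(len(uv))]@R
    o=-R.T@t
    return o+d*((z-o[2])/d[:,2])[:,None]
def proj(c,X):
    R,t=cam(c); p=np.atleast_2d(X)@R.T+t
    return np.c_[c["cx"]+c["fx"]*p[:,0]/p[:,2],c["cy"]+c["fy"]*p[:,1]/p[:,2]]
def rd(a):   # tool down, jaw axis at a degrees in world xy
    c,s=np.cos(np.radians(a)),np.sin(np.radians(a))
    return np.array([[0,c,s],[0,s,-c],[-1,0,0]])
def snap(n,f,scale=None):
    c=r.get_image(n); pickle.dump(c,open(f+".pkl","wb"))
    im=c["image"][:,:,::-1]
    cv2.imwrite(f"pics/{f}.png",cv2.resize(im,(800,600),interpolation=cv2.INTER_CUBIC)); return c
HUE={"red":[(0,6),(172,180)],"green":[(50,85)],"yellow":[(17,28)],"blue":[(108,128)]}
def blobs(c,col,amin=25):
    h=cv2.cvtColor(c["image"],cv2.COLOR_RGB2HSV); m=np.zeros(h.shape[:2],np.uint8)
    for a,b in HUE[col]: m|=cv2.inRange(h,(a,165,40),(b,255,255))
    n,l,s,ce=cv2.connectedComponentsWithStats(m)
    return [(ce[i],s[i],np.argwhere(l==i)[:,::-1]) for i in range(1,n) if s[i][4]>=amin]
E
python3 - <<'E'
from h import *
c=pickle.load(open("d0.pkl","rb"))["top"]
for col in HUE:
    for ce,s,p in blobs(c,col): print(col,ce.round(1),s[4],"z108",ray(c,ce,108)[0].round(),"z179",ray(c,ce,179)[0].round())
k=.64
for n,p,z in [("cones",(605,372),26),("tubc",(382,362),70),("valve",(238,403),120),("tip1",(166,296),178),("tip4",(360,308),178),("rail1",(147,212),183),("rail4",(395,234),183),("shelfTL",(441,282),18),("shelfBR",(655,433),18),("jar",(457,207),95),("prop",(526,200),75),("bowl",(608,220),55)]:
    print(n,ray(c,np.array(p)*k,z)[0].round())
for p,a in [((506,150,330),-90),((560,-230,220),-90)]: pass
E
```

```text
red [153.3 160.5] 127 z108 [663. 240. 108.] z179 [653. 224. 179.]
red [330.2 191.8] 64 z108 [ 597. -175.  108.] z179 [ 591. -163.  179.]
yellow [233.1 166.3] 125 z108 [653.  53. 108.] z179 [643.  50. 179.]
yellow [329.5 245.2] 78 z108 [ 472. -174.  108.] z179 [ 475. -162.  179.]
blue [193.7 161.3] 116 z108 [663. 146. 108.] z179 [652. 136. 179.]
cones [ 490. -332.   26.]
tubc [500.  24.  70.]
valve [438. 232. 120.]
tip1 [588. 324. 178.]
tip4 [575.  54. 178.]
rail1 [704. 354. 183.]
rail4 [679.   7. 183.]
shelfTL [631. -68.  18.]
shelfBR [ 393. -414.   18.]
jar [739. -87.  95.]
prop [ 756. -196.   75.]
bowl [ 731. -331.   55.]
```

```bash
sed -i 's/(50,85)/(45,90)/; s/(a,165,40)/(a,140,40)/' h.py
python3 - <<'E'
from h import *
r.move_to((446,-220,230),rd(-90)); r.hold(.3); snap("wrist","shelf1")
r.move_to((546,190,330),rd(-90)); r.hold(.3); snap("wrist","hooks1")
for f,z in (("shelf1",108),("hooks1",179)):
    c=pickle.load(open(f+".pkl","rb"))
    R,t=cam(c);print(f,(-R.T@t).round(1))
    for col in HUE:
        for ce,s,p in blobs(c,col): 
            X=ray(c,p,z)[:,:2].astype(np.float32); q=cv2.minAreaRect(X)
            print(col,ce.round(1),s[4],ray(c,ce,z)[0].round(1),[np.round(v,1) for v in q])
E
```

```text
shelf1 [ 520.  -220.1  403.5]
red [215.9  12.5] 1101 [ 592.6 -183.6  108. ] [array([ 593.2, -184.1]), array([20.9, 42.6]), np.float64(18.4)]
yellow [102.8 114.8] 1405 [505.3 -71.3 108. ] [array([501.1, -71.2]), array([13.3, 98.9]), np.float64(87.0)]
yellow [220.6 145.4] 603 [ 475.8 -183.5  108. ] [array([ 475.9, -182.5]), array([13.9, 46.7]), np.float64(4.0)]
yellow [466.1 319.9] 35 [ 267.8 -468.3  108. ] [array([ 267.7, -467.9]), array([20.9,  7.6]), np.float64(7.6)]
hooks1 [620.2 189.6 503.5]
red [219.4  63.7] 497 [654.2 228.  179. ] [array([653.8, 228.2]), array([46.6, 11.4]), np.float64(86.2)]
red [504.  116.1] 140 [602.5 -71.2 179. ] [array([601., -70.]), array([11.6, 17.5]), np.float64(13.7)]
yellow [385.3  73.5] 624 [644.8  59.6 179. ] [array([644.5,  59.4]), array([62.1, 12. ]), np.float64(86.4)]
yellow [323.1 171.8] 300 [542.2 116.4 179. ] [array([539.3, 116.7]), array([ 5.1, 85. ]), np.float64(86.8)]
yellow [496.5 200.2] 464 [508.5 -84.8 179. ] [array([510.8, -83.8]), array([49.2, 18.5]), np.float64(66.8)]
yellow [492.1 350.7] 223 [ 292.8 -128.4  179. ] [array([ 292.2, -126.4]), array([57.2, 20.3]), np.float64(89.9)]
yellow [349.  354.3] 38 [286.9  65.3 179. ] [array([286.6,  65.8]), array([21.1,  8.5]), np.float64(89.9)]
yellow [403.1 354.7] 54 [286.2  -8.6 179. ] [array([286.5,  -9.6]), array([30.9,  8.5]), np.float64(89.9)]
yellow [432.9 354.7] 44 [286.1 -49.2 179. ] [array([286.4, -49.5]), array([20. ,  8.5]), np.float64(89.9)]
yellow [452.2 354.4] 36 [286.5 -75.4 179. ] [array([286.4, -74.1]), array([22.8,  8.5]), np.float64(89.9)]
yellow [466.4 354.9] 27 [285.7 -94.9 179. ] [array([286.3, -95.3]), array([13.3,  8.5]), np.float64(89.9)]
blue [304.3  63.5] 532 [654.3 142.3 179. ] [array([653.7, 141.9]), array([47.3, 12.3]), np.float64(86.5)]
```

View pics/shelf1.png

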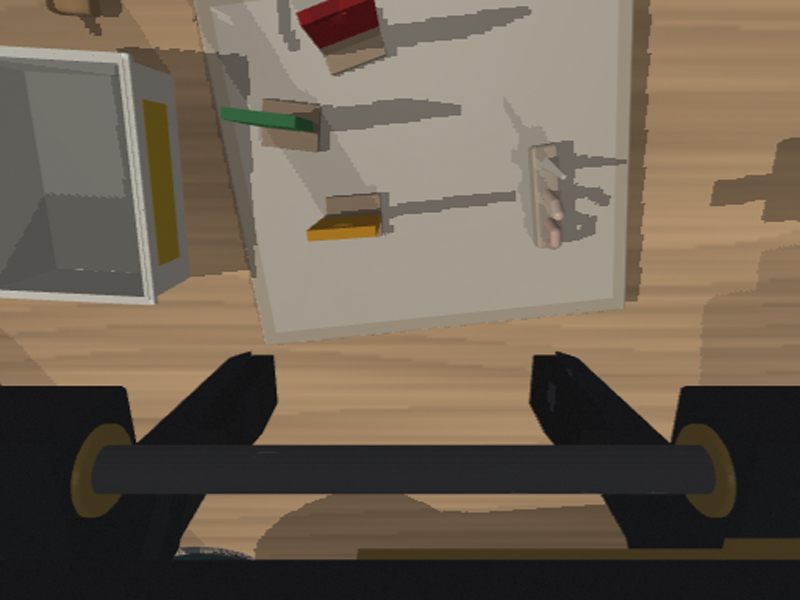

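View pics/hooks1.png

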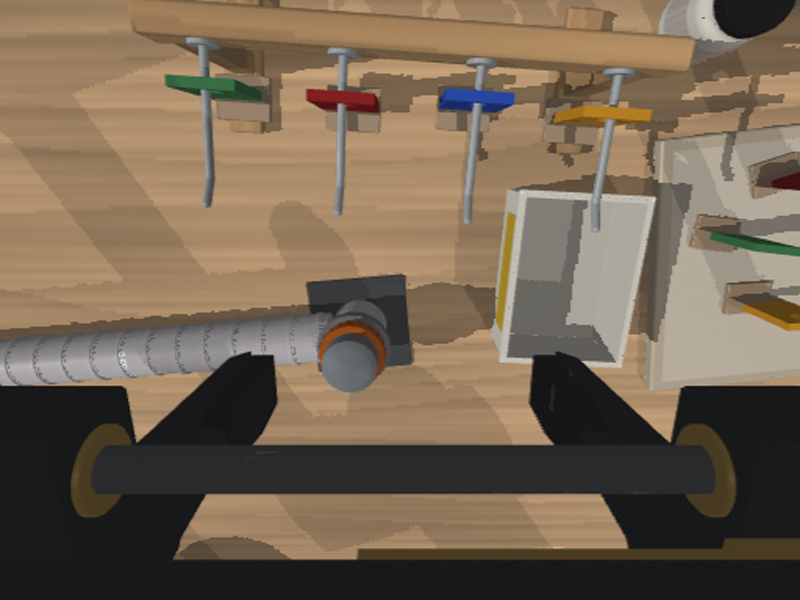

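The shelf view (800-px) shows red (345,20), green (268,120), yellow (345,228) and the cone pack (547,195). The hooks view shows tips at (208,205), (338,213), (468,221) and (596,230), with root flanges at (203,42) to (617,72). Next I'll fit the rail pose, then get each tile's top-edge line.

```bash
python3 - <<'E'
from h import *
c=pickle.load(open("hooks1.pkl","rb")); k=.64
tips=ray(c,np.array([(208,205),(338,213),(468,221),(596,230)])*k,180)[:,:2]
roots=ray(c,np.array([(203,42),(342,52),(481,63),(617,72)])*k,173)[:,:2]
print(tips.round(1),roots.round(1),np.linalg.norm(tips-roots,axis=1).round(1))
print(np.linalg.norm(np.diff(tips,axis=0),axis=1),np.linalg.norm(np.diff(roots,axis=0),axis=1))
d=(tips-roots).mean(0); print("hook dir deg",np.degrees(np.arctan2(d[1],d[0])))
for q in (tips,roots):
    e=q[0]-q[3]; print("rail dir",np.degrees(np.arctan2(e[1],e[0])))
s=pickle.load(open("shelf1.pkl","rb"))
# tile top faces (800px clicks): ends of top edge middle line
for n,f,a,b,z in [("green",s,(222,114),(314,124),108),("yellow",s,(308,235),(380,230),108),
   ("og",c,(166,80),(258,92),179),("or",c,(309,93),(378,97),179),("ob",c,(443,92),(513,96),179),("oy",c,(560,111),(650,115),179)]:
    A,B=ray(f,np.array([a,b])*k,z)[:,:2]; print(n,((A+B)/2).round(1),np.linalg.norm(A-B).round(1),np.degrees(np.arctan2(*(A-B)[::-1])).round(1))
m=np.array([a for a in ()])
v=np.hstack([s["image"][0:170,120:290][:,:,::-1]]);w=c["image"][20:170,90:430][:,:,::-1]
cv2.imwrite("pics/crop1.png",np.vstack([cv2.resize(w,(800,353),interpolation=cv2.INTER_CUBIC)]))
cv2.imwrite("pics/crop2.png",cv2.resize(v,(595,595),interpolation=cv2.INTER_CUBIC))
E
```

```text
[[587.2 322.5]
 [581.7 233.8]
 [576.1 144.2]
 [569.8  55. ]] [[688.8 316.2]
 [683.  228.1]
 [676.5 138.9]
 [671.2  50.6]] [101.8 101.5 100.6 101.5]
[88.86418929 89.7828305  89.45727004] [88.33801616 89.43851585 88.41881601]
hook dir deg 176.9219070313543
rail dir 86.28292484953727
rail dir 86.21292783297902
green [ 540.2 -140.3] 54.5 84.1
yellow [ 472.5 -182.9] 46.0 94.0
og [662.2 311.2] 58.4 83.0
or [656.9 227.4] 44.4 86.9
ob [657.4 140.8] 45.2 86.9
oy [645.9  57.7] 58.9 87.6
```

View pics/crop2.png

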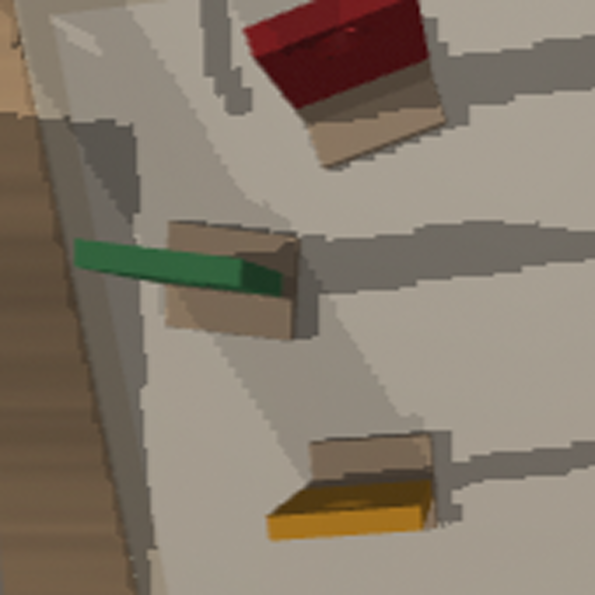

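Red's plate tilts about -72° and green's about -96°. Next is a routine that looks from directly overhead, then grasps. I'll start with yellow.

```bash
cat >> h.py <<'E'
CAM=74.
def locate(col,g,a,f,z=108,h=150):
    """hover the wrist camera right over guess g (jaw angle a), return plate top centre and width direction"""
    g=np.array(g,float)
    R=rd(a); r.move_to((*(g+CAM*R[:2,2]),h),R); r.hold(.3)
    c=snap("wrist",f); best=None
    for ce,s,p in blobs(c,col,100):
        X=ray(c,p,z)[:,:2]
        if best is None or np.linalg.norm(X.mean(0)-g)<np.linalg.norm(best.mean(0)-g): best=X
    box=cv2.boxPoints(cv2.minAreaRect(best.astype(np.float32)))
    e=[box[1]-box[0],box[2]-box[1]]; e.sort(key=np.linalg.norm); d=e[1]
    ang=np.degrees(np.arctan2(d[1],d[0])); ang-=180*(ang>0)
    print(col,"ctr",box.mean(0).round(1),"len",[float(np.linalg.norm(q).round(1)) for q in e],"ang",ang.round(1),"t",r.state()["t"])
    return box.mean(0).astype(float),ang
def pick(xy,a):
    r.move_to((*xy,150),rd(a)); 
    hit=r.movel((*xy,54),speed=120,max_force=12); r.close(15); r.hold(.2)
    s=r.state(); print("hit",hit,"width",s["width"],"tcp",s["eef_pos"].round(1))
    r.movel((*xy,200),speed=150)
E
python3 - <<'E'
from h import *
xy,a=locate("yellow",(475,-183),-86,"y1")
xy,a=locate("yellow",xy,a,"y2")
xy,a=locate("red",(595,-184),-72,"r1")
xy,a=locate("red",xy,a,"r2")
xy,a=locate("green",(540,-140),-96,"g1")
xy,a=locate("green",xy,a,"g2")
h=[cv2.resize(cv2.imread(f"pics/{f}.png")[100:400,200:600],(400,300)) for f in ("y2","r2","g2")]
cv2.imwrite("pics/trio.png",np.vstack([np.hstack(h[:2]),np.hstack([h[2],h[2]*0])]))
E
```

```text
yellow ctr [ 472.  -180.7] len [6.699999809265137, 43.29999923706055] ang -85.9 t 6.3167
yellow ctr [ 472.1 -180.6] len [6.599999904632568, 43.099998474121094] ang -85.9 t 6.9167
red ctr [ 600.1 -181.9] len [7.199999809265137, 42.70000076293945] ang -72.0 t 7.8417
red ctr [ 600.2 -182. ] len [6.599999904632568, 42.29999923706055] ang -72.0 t 8.4417Traceback (most recent call last):
  File "<stdin>", line 6, in <module>
  File "h.py", line 34, in locate
    box=cv2.boxPoints(cv2.minAreaRect(best.astype(np.float32)))
                                      ^^^^^^^^^^^
AttributeError: 'NoneType' object has no attribute 'astype'
```

The measured sizes match 44 × 7 mm. Green's mask needs lower saturation, so I'll loosen it. Next I'll pick yellow and approach hook 4.

```bash
sed -i 's/(a,140,40)/(a,90 if col=="green" else 140,40)/' h.py
cat >> h.py <<'E'
TIP=np.array([[587.2,322.5],[581.7,233.8],[576.1,144.2],[569.8,55.0]])
U=np.array([np.cos(np.radians(-3.4)),np.sin(np.radians(-3.4))])  # tip -> root
AH=-93.6
# hole centre = TCP + 40 up when gripped at TCP = underside+36
def hookpose(i,inn,zh): return (*(TIP[i-1]+inn*U),zh-40)
def approach(i):
    r.move_to(hookpose(i,-45,260),rd(AH)); r.movel(hookpose(i,-30,178.5),speed=150)
E
python3 - <<'E'
from h import *
pick((472.1,-180.6),-85.9)
approach(4); r.hold(.3)
snap("side","y_side"); snap("wrist","y_wr"); print(r.state()["eef_pos"],r.state()["width"])
c=pickle.load(open("y_side.pkl","rb"))["image"]
p=proj(pickle.load(open("y_side.pkl","rb")),[*hookpose(4,0,178)[:2],178])[0]; print(p)
u,v=p.astype(int); q=c[max(v-75,0):v+75,max(u-100,0):u+100][:,:,::-1]
cv2.imwrite("pics/y_c.png",cv2.resize(q,None,fx=4,fy=4,interpolation=cv2.INTER_CUBIC)[:600,:800])
E
```

```text
hit False width 43.90776808093899 tcp [ 472.1 -180.7   54. ]
[540.17030714  56.88628454 139.16328593] 43.75272687412301
[248.97445217 192.81076417]
```

View pics/y_c.png

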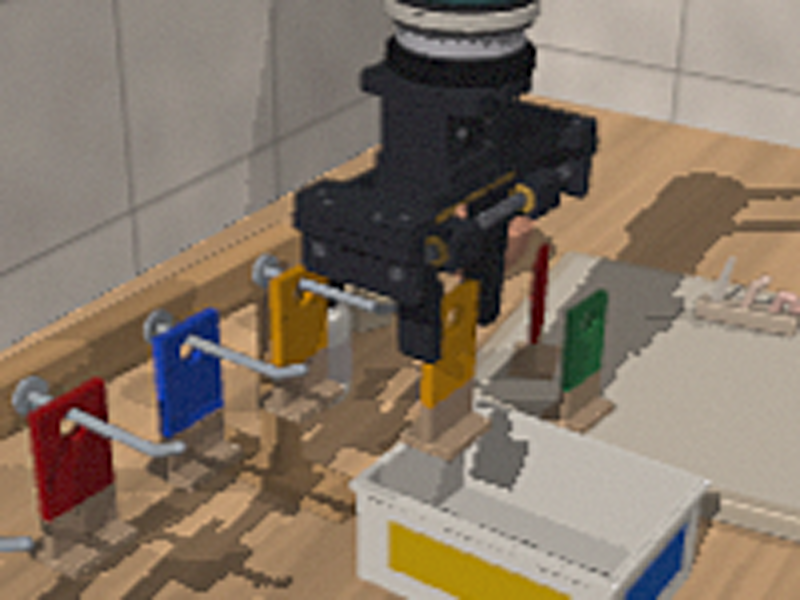

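View pics/y_wr.png

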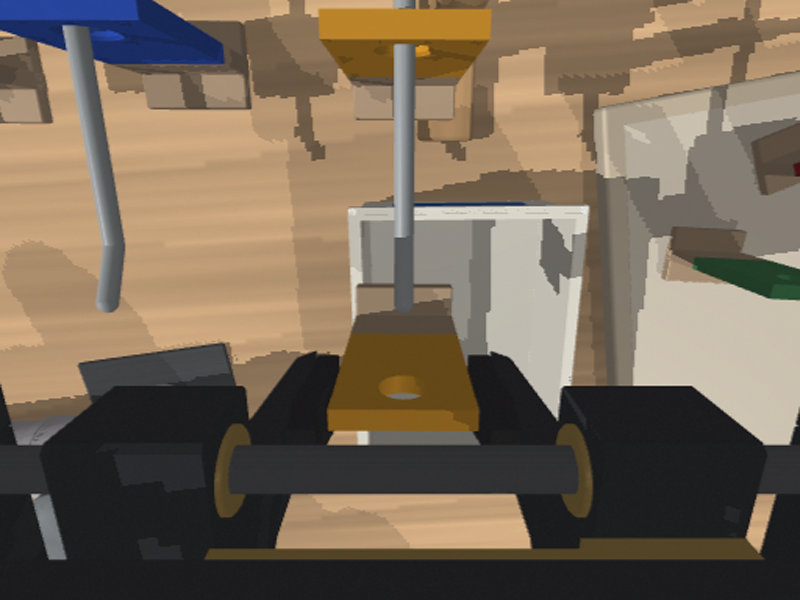

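The wrist view (800-px) shows the held tile's hole at (403,388) and the hook tip at (403,308), so they line up sideways. The side view shows the hole level with the tip. I'll thread it with force-limited moves.

```bash
cat >> h.py <<'E'
def hang(i,inn=37):
    for k,(d,z,sp) in enumerate([(-3,178,60),(16,171,40),(inn,170.5,50)]):
        hit=r.movel(hookpose(i,d,z),speed=sp,max_force=6)
        s=r.state(); print("leg",k,hit,s["eef_pos"].round(1),s["contact_force"].round(1))
        if hit: return False
    hit=r.movel(hookpose(i,inn,163),speed=25,max_force=4)
    s=r.state(); print("down",hit,s["eef_pos"].round(1),s["contact_force"].round(1)); return True
def release(i,inn=37):
    z=r.state()["eef_pos"][2]; r.open_gripper(); r.hold(.3)
    r.movel(hookpose(i,inn,z+40+110),speed=120)
E
python3 - <<'E'
from h import *
c=pickle.load(open("y_side.pkl","rb"));print("hole proj crop4x",(proj(c,[540.2,56.9,179.2])[0]-[149-.97+.97,118])*4)
ok=hang(4); snap("side","y_h"); snap("wrist","y_h2")
a=cv2.imread("pics/y_h.png")[100:400,200:600]; b=cv2.imread("pics/y_h2.png")[150:450,200:600]
cv2.imwrite("pics/y_hc.png",np.hstack([a,b]))
E
```

```text
hole proj crop4x [444.65092595 312.09858059]
leg 0 False [566.8  55.1 137.6] [ 0.   0.6 -0. ]
leg 1 False [585.7  54.  130.8] [ 0.   0.4 -1.4]
leg 2 False [606.8  52.8 130.3] [-0.9  0.4 -1.5]
down True [607.   52.8 124.7] [-0.8  0.3  4. ]
```

View pics/y_hc.png

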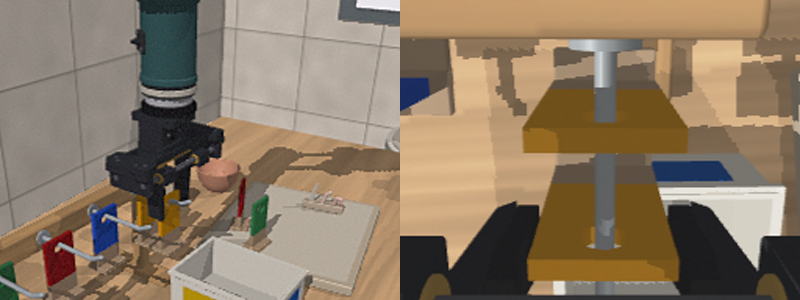

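The hook is through the new tile's hole in front of the old one, and the tile bears on the rod at the expected height. I'll release it and pick up red.

```bash
python3 - <<'E'
from h import *
release(4)
pick((600.2,-182.0),-72); approach(2); r.hold(.3); snap("wrist","r_wr"); snap("side","r_s")
print(r.state()["t"])
a=cv2.imread("pics/r_s.png")[150:450,150:550]; b=cv2.imread("pics/r_wr.png")[200:500,200:600]
cv2.imwrite("pics/r_c.png",np.vstack([np.hstack([a,b]),cv2.resize(cv2.imread("pics/r_wr.png"),(400,300))@np.eye(3) if 0 else np.hstack([cv2.resize(cv2.imread("pics/r_wr.png"),(400,300))]*2)]))
E
```

```text
hit False width 43.23143822785766 tcp [ 600.2 -182.    54. ]
25.8167
```

View pics/r_c.png

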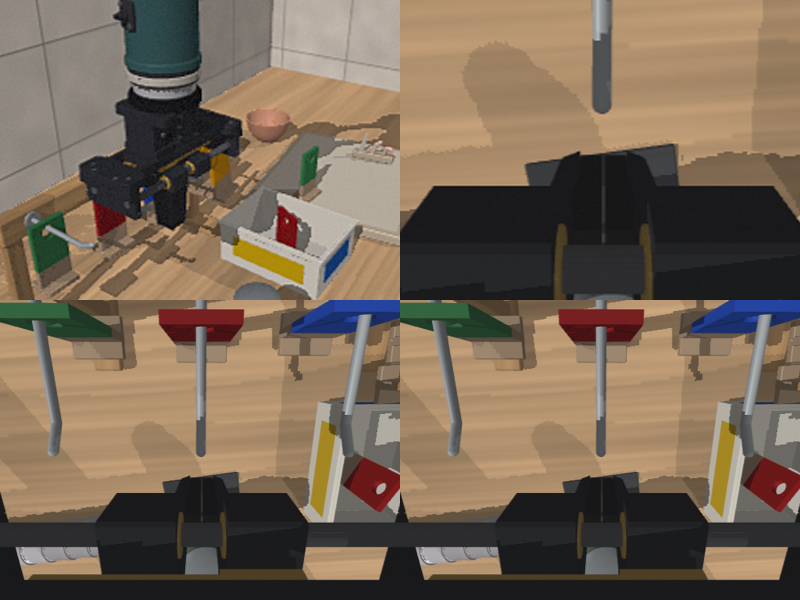

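The red tile was dropped on the way and now stands in the tub. The carry path was too low across hook 4's tip, which was my mistake; I'll travel higher from here. Next I'll inspect.

```bash
python3 - <<'E'
from h import *
p=r.state()["eef_pos"]; r.movel((p[0]-30,p[1],300),speed=150); r.open_gripper()
r.move_to((470,40,300),rd(-93.6)); r.hold(.3); c=snap("wrist","tub1"); R,t=cam(c); print((-R.T@t).round(1))
for ce,s,p in blobs(c,"red",60): print(ce,s,cv2.minAreaRect(ray(c,p,60)[:,:2].astype(np.float32)))
E
```

```text
[544.3  36.9 473.4]
[64.80597015  0.97761194] [ 41   0  47   3 134] ((672.1546020507812, 264.6388854980469), (55.665382385253906, 2.135488510131836), 86.53765106201172)
[256.95219124 136.14342629] [248 119  19  36 251] ((494.36871337890625, 41.23835372924805), (9.819141387939453, 49.484493255615234), 59.91492462158203)
```

View pics/tub1.png

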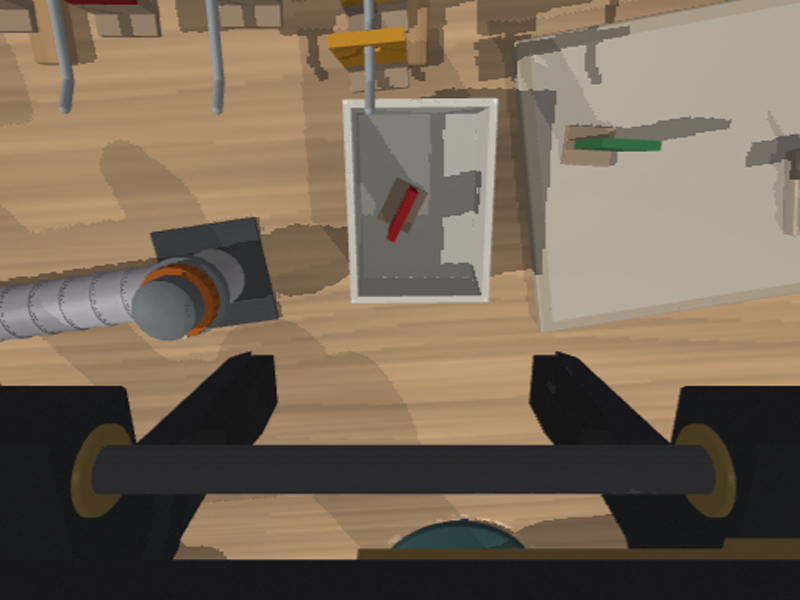

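The red tile landed upright on the tub floor near (494,41), and the yellow pair hangs intact. I'll measure it precisely and check the gripper body's clearance to hook 4 before going in.

```bash
python3 - <<'E'
from h import *
c=pickle.load(open("tub1.pkl","rb"))
T=ray(c,np.array([(343,101),(498,99),(489,302),(352,303)])*.64,70)[:,:2]; print("rim",T.round(1).tolist(),T.mean(0))
xy,a=locate("red",(494,41),-27,"rt1",z=93)
xy,a=locate("red",xy,a,"rt2",z=93)
j=np.array([np.cos(np.radians(a)),np.sin(np.radians(a))]); n=np.array([-j[1],j[0]])
for nm,p in (("tip4",TIP[3]),("bend",TIP[3]+16*U),("yfoot",TIP[3]+20*U-[0,22]),("ypl",TIP[3]+33*U-[0,22])): print(nm,(p-xy)@j,(p-xy)@n)
for s in (1,-1): print("fingers",(xy+s*62*j).round(1))
E
```

```text
rim [[588.1, 82.0], [582.1, -42.2], [411.5, -33.7], [418.1, 90.4]] [499.95466633  24.09443274]
red ctr [496.6  40.6] len [7.0, 43.099998474121094] ang -30.1 t 31.0917
red ctr [496.5  40.5] len [6.400000095367432, 43.099998474121094] ang -30.0 t 31.6917
tip4 56.23859296095118 49.20950095285262
bend 70.54127414195275 56.381203054489674
yfoot 85.12700782173897 39.12738333908406
ypl 96.74793628130267 44.95439129666411
fingers [550.2   9.5]
fingers [442.8  71.6]
```

Clearance is 46 mm against the 37.5 mm half-width, so I'll grip it in the tub, lift it straight up high, and go to hook 2.

```bash
cat >> h.py <<'E'
def pick2(xy,a,z0=18,up=320,F=25):
    r.move_to((*xy,z0+135),rd(a))
    hit=r.movel((*xy,z0+36),speed=100,max_force=10); r.close(F); r.hold(.2)
    s=r.state(); print("hit",hit,"width",s["width"],"tcp",s["eef_pos"].round(1))
    r.movel((*xy,up),speed=150); print("held",r.state()["width"])
def approach2(i):
    r.move_to(hookpose(i,-60,360),rd(AH)); r.movel(hookpose(i,-30,178.5),speed=150); r.hold(.3); print("at hook",r.state()["width"],r.state()["t"])
E
python3 - <<'E'
from h import *
pick2((496.5,40.5),-30.0,z0=3); approach2(2)
snap("wrist","r2_wr"); snap("top","r2_top")
b=cv2.imread("pics/r2_wr.png")[0:500,100:700]; cv2.imwrite("pics/r2_c.png",b)
E
```

```text
hit False width 43.5523537824506 tcp [496.5  40.5  39. ]
held 43.58983790620975
at hook 43.39989173234081 39.1917
```

View pics/r2_c.png

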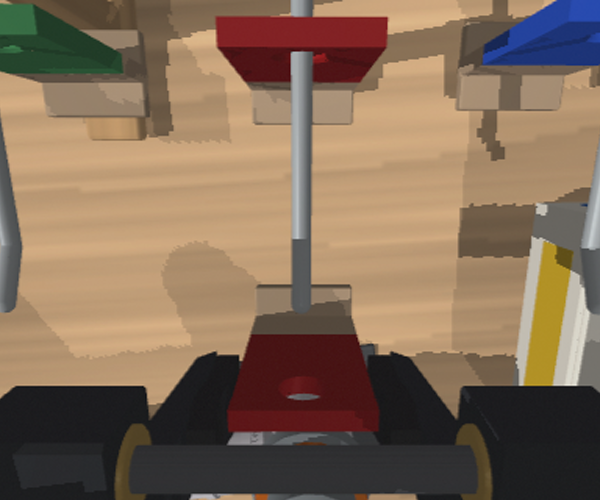

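The tile is centred on hook 2: the tip is at crop column 301 and the tile at 303. I'll hang red, then fetch green and hang it on hook 1.

```bash
python3 - <<'E'
from h import *
if hang(2):
    release(2); p=r.state()["eef_pos"]; r.movel((p[0]-60,p[1],320))
    r.move_to((480,-100,320),rd(-96))
    xy,a=locate("green",(540,-140),-96,"g1"); xy,a=locate("green",xy,a,"g2")
    if np.hypot(xy[0]-540,xy[1]+140)<12:
        pick2(xy,a); r.move_to((450,100,320),rd(-95)); approach2(1); snap("wrist","g_wr"); print(r.state()["width"])
        cv2.imwrite("pics/g_c.png",cv2.imread("pics/g_wr.png")[0:500,100:700])
E
```

```text
leg 0 False [578.8 233.8 137.7] [-0.4  0.7 -2. ]
leg 1 False [597.6 232.8 130.8] [ 0.3 -1.2 -1.4]
leg 2 False [618.8 231.5 130.4] [ 0.  -0.5 -0.8]
down True [618.9 231.8 124.7] [-0.3  0.4  4.6]
green ctr [ 541.8 -133.9] len [6.599999904632568, 43.400001525878906] ang -96.9 t 46.8
green ctr [ 541.7 -133.9] len [6.599999904632568, 42.900001525878906] ang -96.9 t 47.4
hit False width 43.19496371799377 tcp [ 541.7 -134.    54. ]
held 44.16225536684045
at hook 43.80854403640796 55.425
43.402335055009104
```

View pics/g_c.png

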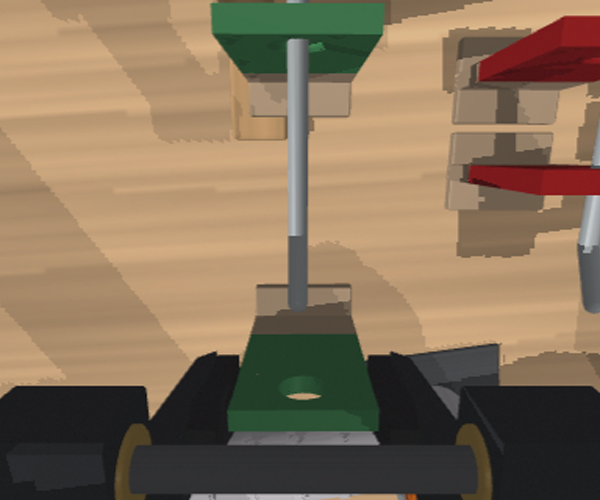

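The red pair hangs well. Green sits about 1.5 mm right of the tip, so I'll shift it +1.2 mm in y and hang it, then look at the cone pack.

```bash
sed -i 's/587.2,322.5/587.2,323.7/' h.py; python3 - <<'E'
from h import *
if hang(1):
    release(1); p=r.state()["eef_pos"]; r.movel((p[0]-60,p[1],320))
    r.move_to((450,-200,320),rd(-90)); r.move_to((416,-332,130),rd(-90)); r.hold(.3); c=snap("wrist","c1"); snap("top","top2"); snap("side","side2")
    a=cv2.imread("pics/c1.png")[:350,200:600]; b=cv2.imread("pics/top2.png")[180:480,130:530]; s=cv2.imread("pics/side2.png")[250:550,130:530]
    cv2.imwrite("pics/c_c.png",np.vstack([np.hstack([a[:300],b]),np.hstack([s,a[50:]])])); print(r.state()["t"])
E
```

```text
leg 0 False [584.4 323.7 137.7] [-0.5  0.1 -1.1]
leg 1 False [603.1 322.7 130.8] [-0.1  0.  -0.9]
leg 2 False [624.3 321.4 130.3] [ 0.2 -0.7 -0.7]
down True [624.4 321.7 124.7] [-0.6 -0.7  3.5]
63.9333
```

View pics/c_c.png

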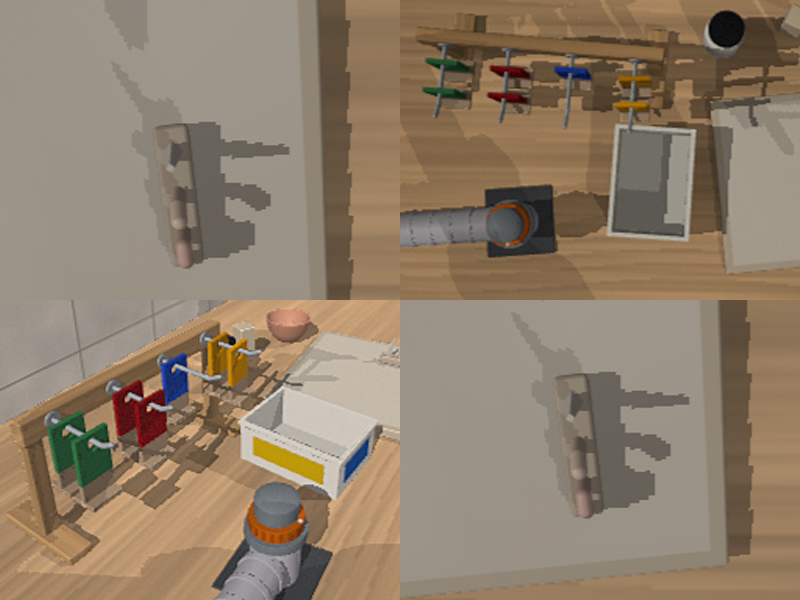

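All three pairs hang correctly: green on hook 1, red on 2 and yellow on 4, with blue alone on 3. The cone bar's midline runs from (371,125) to (390,265) in the 800-px wrist frame. I'll pick it up after checking its length, check by image difference that the tub hasn't moved, and release it diagonally in the tub.

```bash
cat > tubchk.py <<'E'
from h import *
def tub(c):
    h=cv2.cvtColor(c["image"],cv2.COLOR_RGB2HSV); m=np.zeros(h.shape[:2],np.uint8)
    m[170:300,190:295]=cv2.inRange(h,(0,0,70),(180,45,255))[170:300,190:295]
    m=cv2.morphologyEx(m,cv2.MORPH_CLOSE,np.ones((3,3)))
    k=max(cv2.findContours(m,cv2.RETR_EXTERNAL,cv2.CHAIN_APPROX_NONE)[0],key=cv2.contourArea)
    return cv2.minAreaRect(ray(c,k[:,0,:],70)[:,:2].astype(np.float32))
E
python3 - <<'E'
from tubchk import *
c=pickle.load(open("c1.pkl","rb"))
A,B=ray(c,np.array([(371,125),(390,265)])*.64,34)[:,:2]; d=A-B; xy=(A+B)/2
a=np.degrees(np.arctan2(d[1],d[0]))-90; print(A,B,np.linalg.norm(d),"a",a)
print("tub before",tub(pickle.load(open("d0.pkl","rb"))["top"]))
assert abs(np.linalg.norm(d)-80)<6
r.move_to((*xy,130),rd(a)); hit=r.movel((*xy,22),speed=80,max_force=10); r.close(20); r.hold(.2)
print(hit,r.state()["width"],r.state()["eef_pos"]); r.movel((*xy,220)); print(r.state()["width"])
r.move_to((450,-120,220),rd(-60)); r.hold(.2); print("tub now",tub(snap("top","top3")),r.state()["width"])
E
```

```text
[ 506.73804525 -314.48314311] [ 428.33233401 -324.3852383 ] 79.028520445437 a -82.80204965636987
tub before ((531.2017211914062, 24.17919921875), (125.73014831542969, 231.66336059570312), 86.68241119384766)
False 7.891957555932779 [ 467.49375295 -319.42264295   21.95360494]
8.153403218832704
tub now ((514.0462036132812, 25.222198486328125), (125.46111297607422, 197.27857971191406), 86.77522277832031) 7.656752818226135
```

The jaws closed to 7.9 mm, not 20, so something is off. I'll look.

```bash
python3 - <<'E'
from h import *
snap("wrist","c3"); c=pickle.load(open("top3.pkl","rb"))
a=cv2.imread("pics/c3.png")[200:500,200:600]; b=cv2.imread("pics/top3.png")[180:480,330:730]
r.move_to((416,-320,230),rd(-90)); r.hold(.2); snap("wrist","c4"); s=cv2.resize(cv2.imread("pics/c4.png"),(800,600))[0:300,0:800]
cv2.imwrite("pics/c_d.png",np.vstack([np.hstack([a,b]),s])); print(r.state()["width"])
E
```

```text
8.132228550481132
```

View pics/c_d.png

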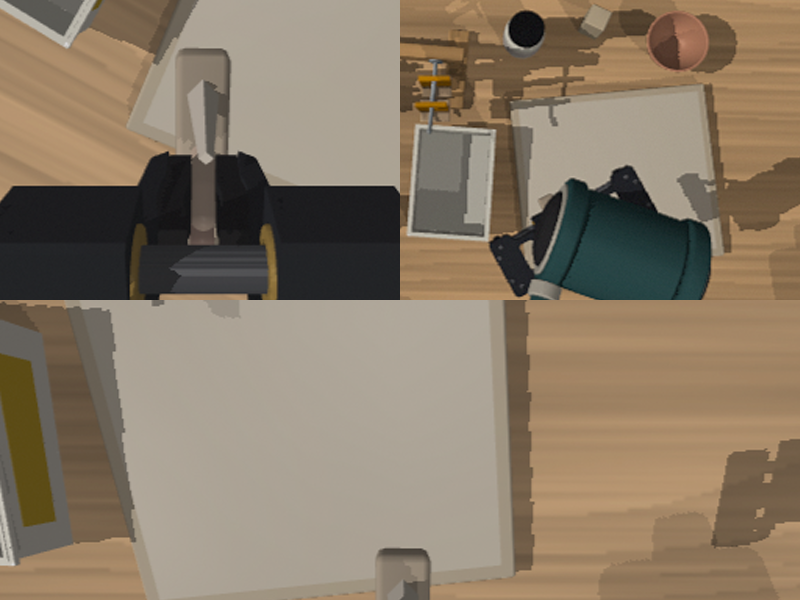

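The pack is held securely but by its cones, with the bar hanging below the fingertips. It's stable, so I'll lower it into the tub with a force limit and release at contact. The tub is unmoved in the top view.

```bash
python3 - <<'E'
from h import *
A=-35
r.move_to((450,-120,230),rd(-60)); r.move_to((490,15,200),rd(A)); r.hold(.3); print(r.state()["width"])
r.movel((490,15,75),speed=80,max_force=8)
hit=r.movel((490,15,18),speed=40,max_force=3); print("down",hit,r.state()["eef_pos"],r.state()["contact_force"])
r.open_gripper(); r.hold(.3); r.movel((490,15,250),speed=120); print(r.state()["width"],r.state()["t"])
r.move_to((430,20,300),rd(-90)); r.hold(.2); snap("wrist","t5"); snap("top","top5"); snap("side","side5")
a=cv2.imread("pics/t5.png")[:300,200:600]; b=cv2.imread("pics/top5.png")[180:480,130:530]; s=cv2.imread("pics/side5.png")[250:550,130:530]
w=cv2.imread("pics/top5.png")[180:480,400:800]
cv2.imwrite("pics/fin.png",np.vstack([np.hstack([a,b]),np.hstack([s,w])]))
E
```

```text
7.923755866111675
down False [490.29009905  15.0133364   18.29424099] [ 0.21053659  0.81140315 -0.4603582 ]
88.03786464789162 79.475
```

View pics/fin.png

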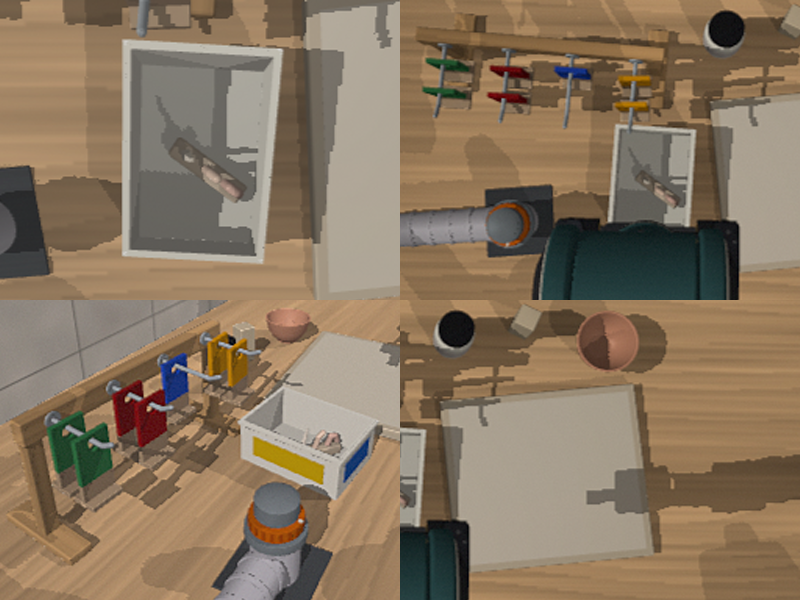

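The pack lies in the upright tub, the shelf is clear, and all pairs and bystanders are in place. Before gripping the ring, I'll check the fingertip shape and the valve centre numerically.

```bash
python3 - <<'E'
from h import *
c=pickle.load(open("shelf1.pkl","rb")); T=np.array([446,-220,230])
for up in (0,10,19,30):
    for w in (44,50): print(up,w,[(proj(c,T+[0,s*w,up])[0]/.64).round().tolist() for s in (1,-1)],end=" ")
    print()
r.move_to((438-CAM,230,200),rd(-90)); r.hold(.3); c=snap("wrist","v1")
h=cv2.cvtColor(c["image"],cv2.COLOR_RGB2HSV)
m=cv2.inRange(h,(3,170,60),(16,255,255)); p=np.argwhere(m)[:,::-1]; print("orange px",len(p))
X=ray(c,p,93)[:,:2]; k=cv2.convexHull(X.astype(np.float32)); print(cv2.minEnclosingCircle(k))
t=pickle.load(open("d0.pkl","rb"))["top"]; h=cv2.cvtColor(t["image"],cv2.COLOR_RGB2HSV); m=cv2.inRange(h,(3,170,60),(16,255,255)); m[:,:120]=0;m[:,180:]=0;m[:230]=0
X=ray(t,np.argwhere(m)[:,::-1],93)[:,:2]; print("top",cv2.minEnclosingCircle(X.astype(np.float32)),m.sum()//255)
cv2.imwrite("pics/v_c.png",cv2.imread("pics/v1.png")); E=0
E
```

```text
0 44 [[293.0, 347.0], [512.0, 347.0]] 0 50 [[278.0, 347.0], [527.0, 347.0]] 
10 44 [[287.0, 357.0], [518.0, 357.0]] 10 50 [[271.0, 357.0], [533.0, 357.0]] 
19 44 [[281.0, 368.0], [524.0, 367.0]] 19 50 [[264.0, 368.0], [540.0, 367.0]] 
30 44 [[273.0, 382.0], [532.0, 382.0]] 30 50 [[255.0, 382.0], [549.0, 382.0]] 
orange px 780
((434.76336669921875, 238.82350158691406), 31.94354820251465)
top ((435.4780578613281, 239.06109619140625), 32.2789306640625) 145
```

View pics/v_c.png

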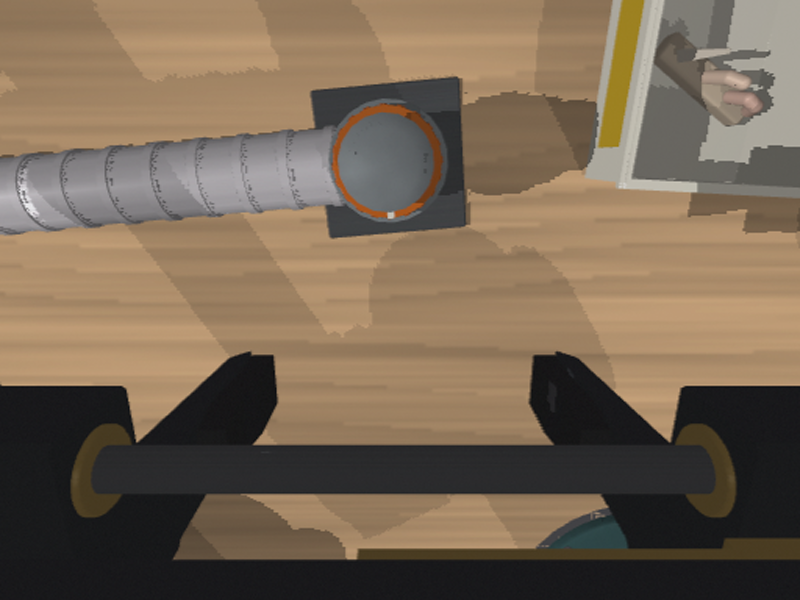

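The ring centre agrees in two views, (434.8,238.8) and (435.5,239.1), with radius 32. I'll read the closed-finger silhouette from the saved image as numbers, to understand the 7.9 mm grip.

```bash
python3 - <<'E'
from h import *
c=pickle.load(open("r_wr.pkl","rb")); g=cv2.cvtColor(c["image"],cv2.COLOR_RGB2GRAY)
print("closed, cols 236-280")
for v in range(218,262,3): print(v," ".join("%3d"%x for x in g[v,236:282:2]))
c=pickle.load(open("v1.pkl","rb")); g=cv2.cvtColor(c["image"],cv2.COLOR_RGB2GRAY)
print("open: inner edges per row")
for v in range(224,284,4):
    l=np.where(g[v,100:250]<45)[0]; q=np.where(g[v,290:430]<45)[0]
    print(v, l.max()+100 if len(l) else None, q.min()+290 if len(q) else None, l.min()+100 if len(l) else None)
E
```

```text
closed, cols 236-280
218 141 142 142 142 141 142 142 143 142 142 143 161 161 161 162 162 163 162 162 162 163 163 163
221 143 143 143 143 143 144 144 144 145 145 146 160 165 165 165 167 152 166 152 147 152 148 146
224 145 146 145 123 145 145 145 145 144 145 145 144 144 144 144 124  90  65  44  47  53  55  58
227  51  26  26  24  63  54  40  29  31  30  32  46  32  33  35  33  34  34  43  25  25  24  34
230  26  26  26  26  22  23  22  23  23  23  24  40  22  21  21  22  23  22  22  25  26  26  25
233  26  25  25  25  24  23  22  22  24  23  23  40  20  24  24  25  24  23  22  27  23  25  27
236  24  26  26  26  23  23  23  24  22  21  22  41  21  23  23  23  24  22  21  26  25  25  25
239  26  27  26  24  23  24  23  23  22  21  23  40  25  22  22  22  25  22  22  25  25  26  25
242  25  25  26  24  24  24  23  23  22  23  23  41  23  23  23  24  24  22  24  25  26  26  26
245  24  25  25  23  23  22  23  23  24  23  22  40  23  22  22  22  23  23  24  23  26  26  25
248  26  25  24  24  22  24  23  25  23  21  22  53  21  24  22  24  23  23  23  21  24  26  27
251  27  21  23  23  24  23  21  21  23  21  24  53  23  23  23  22  23  24  23  24  21  25  26
254  24  25  23  23  22  23  22  23  22  22  24  53  24  23  22  22  24  23  23  23  22  27  24
257  26  23  23  22  22  23  23  21  23  21  24  54  22  22  22  22  23  22  24  24  24  23  24
260  25  23  23  22  22  25  22  24  23  23  21  53  23  23  23  23  23  22  22  22  23  23  26
open: inner edges per row
224 None None None
228 174 342 150
232 174 342 144
236 174 341 140
240 175 341 135
244 175 341 131
248 176 340 127
252 176 340 122
256 176 340 118
260 175 340 114
264 173 342 109
268 171 345 105
272 169 347 101
276 167 349 100
280 164 352 100
```

The evidence (the side view of the held tile, the finger silhouette and the cone grip) suggests the finger ends sit about 20 mm above the reported TCP. I'll settle it with a gentle touch on the bare shelf, whose top is at 18 mm, before going near the valve.

```bash
python3 - <<'E'
from h import *
r.move_to((440,100,300),rd(-90)); r.move_to((490,-240,80),rd(-90)); r.hold(.5)
for k in range(2):
    if k: r.close(10)
    r.hold(.3); r.movel((490,-240,40),speed=80,max_force=5)
    hit=r.movel((490,-240,-6),speed=20,max_force=3); s=r.state(); print(k,hit,s["width"],s["eef_pos"].round(2),s["contact_force"].round(1))
    r.movel((490,-240,80),speed=80)
r.open_gripper(); print(r.state()["t"])
E
```

```text
0 False 88.37244031976127 [ 490.08 -240.03   -5.91] [-0.3 -0.4  0.4]
1 False -0.07361717530807209 [ 490.07 -240.04   -5.91] [ 0.4 -0.3 -0.4]
96.6917
```

There was still no contact at TCP -6, so the offset is over 24 mm. I'll probe further down.

```bash
python3 - <<'E'
from h import *
for k in range(2):
    if k: r.close(10); r.hold(.3)
    r.movel((490,-240,0),speed=80,max_force=5)
    hit=r.movel((490,-240,-30),speed=15,max_force=3); s=r.state(); print(k,hit,s["width"],s["eef_pos"].round(2),s["contact_force"].round(1))
    r.movel((490,-240,80),speed=80)
r.open_gripper(); print(r.state()["t"])
E
```

```text
0 True 87.86780760952243 [ 490.03 -240.02   -9.35] [0.  0.2 3.8]
1 True 0.6044228916236962 [ 490.01 -240.01   -9.38] [-0.4  0.5  2. ]
106.25
```

The finger ends are 27.4 mm above the reported TCP. Before setting the ring height, I'll compare the gripper body's lower edge with the saved side picture, because the cap top is at 120.

```bash
python3 - <<'E'
from h import *
c=pickle.load(open("y_side.pkl","rb")); g=cv2.cvtColor(c["image"],cv2.COLOR_RGB2GRAY)
T=np.array([540.2,56.9,139.2]); R=rd(AH); j=R[:,1]; z=R[:,2]
f=lambda p:((proj(c,p)[0]-[149-1,118-1])*4).round().tolist()   # crop-4x coordinates approx
for up in (0,27.4,64,90):
    print(up,{(a,b):f(T+a*j+b*z+[0,0,up]) for a in (-93,-40,-22) for b in (-37,37,9,-9)})
print("gripper dark runs per column (crop4x rows)")
for u in range(222,270,2):
    v=np.where(g[118:215,u]<50)[0]; print((u-149)*4,(v.min()*4,v.max()*4) if len(v) else None,end="; ")
E
```

```text
0 {(-93, -37): [289.0, 431.0], (-93, 37): [405.0, 478.0], (-93, 9): [360.0, 460.0], (-93, -9): [331.0, 448.0], (-40, -37): [350.0, 389.0], (-40, 37): [463.0, 432.0], (-40, 9): [419.0, 415.0], (-40, -9): [392.0, 405.0], (-22, -37): [369.0, 376.0], (-22, 37): [482.0, 417.0], (-22, 9): [438.0, 401.0], (-22, -9): [411.0, 391.0]}
27.4 {(-93, -37): [287.0, 386.0], (-93, 37): [406.0, 431.0], (-93, 9): [360.0, 414.0], (-93, -9): [331.0, 402.0], (-40, -37): [350.0, 345.0], (-40, 37): [465.0, 387.0], (-40, 9): [420.0, 371.0], (-40, -9): [392.0, 361.0], (-22, -37): [370.0, 333.0], (-22, 37): [484.0, 373.0], (-22, 9): [439.0, 357.0], (-22, -9): [412.0, 347.0]}
64 {(-93, -37): [286.0, 322.0], (-93, 37): [407.0, 366.0], (-93, 9): [360.0, 349.0], (-93, -9): [330.0, 338.0], (-40, -37): [350.0, 285.0], (-40, 37): [468.0, 324.0], (-40, 9): [422.0, 308.0], (-40, -9): [393.0, 299.0], (-22, -37): [370.0, 273.0], (-22, 37): [487.0, 310.0], (-22, 9): [441.0, 296.0], (-22, -9): [413.0, 286.0]}
90 {(-93, -37): [284.0, 275.0], (-93, 37): [408.0, 317.0], (-93, 9): [360.0, 301.0], (-93, -9): [330.0, 291.0], (-4
[... 395 characters left out ...]
8)); 324 (np.int64(180), np.int64(300)); 332 (np.int64(180), np.int64(280)); 340 (np.int64(180), np.int64(276)); 348 (np.int64(176), np.int64(276)); 356 (np.int64(172), np.int64(280)); 364 (np.int64(64), np.int64(284)); 372 (np.int64(60), np.int64(284)); 380 (np.int64(56), np.int64(288)); 388 (np.int64(32), np.int64(292)); 396 (np.int64(20), np.int64(344)); 404 (np.int64(48), np.int64(348)); 412 (np.int64(0), np.int64(352)); 420 (np.int64(0), np.int64(356)); 428 (np.int64(0), np.int64(356)); 436 (np.int64(0), np.int64(332)); 444 (np.int64(0), np.int64(264)); 452 (np.int64(0), np.int64(260)); 460 (np.int64(0), np.int64(272)); 468 (np.int64(0), np.int64(272)); 476 (np.int64(0), np.int64(316));
```

With the 27.4 mm offset, the predicted finger end matches the picture, and the body edge sits at about TCP +95. So the whole tool is shifted: fingers at z 81 put the body near z 145, well clear of the cap. Next I'll grip the ring and turn it clockwise, watching the moment.

```bash
python3 - <<'E'
from h import *
C=np.array([435.1,238.9]); A0=-45
r.move_to((440,60,300),rd(-70)); r.move_to((*C,250),rd(A0)); r.movel((*C,130),speed=120,max_force=6)
print("j6",r.state()["joint_positions"].round(0)); 
hit=r.movel((*C,53.6),speed=60,max_force=4); print("hit",hit,r.state()["eef_pos"].round(2))
r.close(15); r.hold(.3); s=r.state(); print("w",s["width"],s["contact_force"].round(1),s["moment"].round(2)); m0=s["moment"][2]
if abs(s["width"]-64)<3:
    for k in range(1,20):
        a=A0-5*k
        try: r.movel((*C,53.6),frame=rd(a),speed=30)
        except r.IKError as e: print("ik",e); break
        s=r.state(); print(a,round(s["moment"][2]-m0,3),s["contact_force"].round(1),round(s["width"],1),round(s["t"],1))
        if abs(s["moment"][2]-m0)>.45: break
E
```

```text
j6 [ 26.  -1. 118.  -0.  62.  71.]
hit False [435.52 239.11  54.09]
w 63.32045158483851 [-1.4  0.6  2.4] [ 0.08  0.18 -0.01]
-50 -0.139 [-1.2  0.3  3.4] 63.4 112.0
-55 -0.072 [-1.8  1.1  4.2] 63.5 112.3
-60 -0.175 [-1.7  0.9  4. ] 63.1 112.5
-65 -0.115 [-1.3 -0.4  4.6] 63.5 112.8
-70 -0.141 [-1.5  0.   3.8] 63.3 113.0
-75 -0.126 [-2.  -1.   4.9] 63.5 113.3
-80 -0.157 [-1.3 -0.5  4.7] 63.3 113.5
-85 -0.086 [-1.4 -1.5  4.8] 63.7 113.8
-90 -0.092 [-1.4 -1.8  6. ] 63.2 114.0
-95 -0.112 [-1.7 -0.9  5.7] 63.5 114.3
-100 -0.158 [-1.  -0.9  5.1] 63.9 114.5
-105 -0.089 [-1.3 -1.7  4.3] 63.3 114.8
-110 -0.11 [-1.5 -1.1  5.6] 63.6 115.0
-115 -0.149 [-0.9 -1.   5. ] 63.4 115.3
-120 -0.101 [-0.9 -1.5  5.9] 63.4 115.5
ik the arm cannot follow that straight line within its joint ranges
```

It has turned 75° at the expected 0.12 N·m with no stop yet. I'll regrip and continue.

```bash
python3 - <<'E'
from h import *
C=np.array([435.1,238.9]); A0=-60
r.open_gripper(); r.hold(.3); r.movel((*C,140),speed=120); r.move_to((*C,140),rd(A0)); r.hold(.2)
hit=r.movel((*C,53.6),speed=60,max_force=4); print("hit",hit,r.state()["eef_pos"].round(2))
r.close(20); r.hold(.3); s=r.state(); print("w",s["width"],s["moment"].round(2)); m0=s["moment"][2]
for k in range(1,16):
    a=A0-4*k
    try: r.movel((*C,53.6),frame=rd(a),speed=30)
    except r.IKError as e: print("ik",e); break
    s=r.state(); print(a,round(s["moment"][2]-m0,3),s["contact_force"].round(1),round(s["width"],1),round(s["t"],1))
    if abs(s["moment"][2]-m0)>.4: break
r.hold(.2); print(r.state()["moment"]); r.open_gripper(); r.hold(.3); r.movel((*C,160),speed=120)
r.move_to((435-CAM,239,200),rd(-90)); r.hold(.3); snap("wrist","v2"); snap("top","v2t"); snap("side","v2s")
for f in ("v1","v2"):
    c=pickle.load(open(f+".pkl","rb")); h=cv2.cvtColor(c["image"],cv2.COLOR_RGB2HSV)
    Y,X=np.mgrid[:384,:512]; P=ray(c,np.c_[X.ravel(),Y.ravel()],93)[:,:2]-C; rad=np.hypot(*P.T).reshape(384,512)
    m=(rad>25)&(rad<34)&(h[...,1]<70)&(h[...,2]>175); q=P.reshape(384,512,2)[m]
    print(f,m.sum(),q.mean(0) if len(q) else None,np.degrees(np.arctan2(q[:,1].mean(),q[:,0].mean())) if len(q) else None)
E
```

```text
hit False [435.51 239.11  54.07]
w 63.48255690270846 [-0.04  0.06 -0.06]
-64 0.586 [-1.2  0.6  3.4] 63.5 121.1
[-0.10244166  0.09564755  0.70084574]
v1 16 [-30.67572203  -1.5367457 ] -177.13208068676246
v2 17 [-9.55313427 28.84024485] 108.32709980447547
```

The ring's white mark moved 74.5° clockwise and the second grip met a firm 0.59 N·m within 4°, so it seems to be at the stop. I'll push once more, harder, to confirm.

```bash
python3 - <<'E'
from h import *
C=np.array([435.1,238.9]); A0=-70
r.movel((*C,200),frame=rd(-90)); r.movel((*C,140),frame=rd(A0),speed=100); r.hold(.2)
hit=r.movel((*C,53.6),speed=60,max_force=4)
r.close(30); r.hold(.3); s=r.state(); print("hit",hit,"w",s["width"],s["moment"].round(2)); m0=s["moment"][2]
for k in range(1,7):
    r.movel((*C,53.6),frame=rd(A0-2*k),speed=15); r.hold(.2)
    s=r.state(); print(A0-2*k,round(s["moment"][2]-m0,3),s["contact_force"].round(1),round(s["t"],1), s["joint_positions"][5].round(2))
    if abs(s["moment"][2]-m0)>1.2: break
r.open_gripper(); r.hold(.3); r.movel((*C,160),speed=120)
r.move_to((435-CAM,239,200),rd(-90)); r.hold(.3); snap("wrist","v3"); snap("top","v3t"); snap("side","v3s")
for f in ("v1","v2","v3"):
    c=pickle.load(open(f+".pkl","rb")); h=cv2.cvtColor(c["image"],cv2.COLOR_RGB2HSV)
    Y,X=np.mgrid[:384,:512]; P=ray(c,np.c_[X.ravel(),Y.ravel()],93)[:,:2]-C; rad=np.hypot(*P.T).reshape(384,512)
    m=(rad>25)&(rad<34)&(h[...,1]<70)&(h[...,2]>175); q=P.reshape(384,512,2)[m]
    print(f,m.sum(),np.degrees(np.arctan2(q[:,1].mean(),q[:,0].mean())))
# final check of the hung tiles: side view blobs now vs after hanging
for f in ("side5","v3s"):
    c=pickle.load(open(f+".pkl","rb"))
    print(f,{col:[(b[0].round().tolist(),int(b[1][4])) for b in blobs(c,col,60)] for col in HUE})
E
```

```text
hit False w 63.07230100446232 [-0.14  0.07  0.03]
-72 1.338 [ 0.  -0.7  3.4] 128.6 97.83
v1 16 -177.13208068676246
v2 17 108.32709980447547
v3 16 108.2295352552202
side5 {'red': [([172.0, 233.0], 888)], 'green': [([134.0, 255.0], 1125)], 'yellow': [([228.0, 198.0], 581), ([267.0, 262.0], 527)], 'blue': [([194.0, 210.0], 356), ([311.0, 262.0], 106)]}
v3s {'red': [([172.0, 233.0], 891)], 'green': [([134.0, 255.0], 1134)], 'yellow': [([228.0, 198.0], 578), ([267.0, 262.0], 534)], 'blue': [([194.0, 210.0], 356), ([311.0, 262.0], 107)]}
```

```bash
python3 - <<'E'
from h import *
p=r.state()["eef_pos"]; r.movel((p[0],p[1],300)); r.hold(.5); print(r.state()["t"]); print(r.sign_off())
E
```

```text
132.6917
the job is handed in; nothing more can be done
None
```

The job is done and handed in at about 133 s of the 210 s allowed. No verdict was reported.

**Tiles:** Three fresh tiles were on the shelf; there was no blue. Green now hangs on hook 1, red on hook 2 and yellow on hook 4, each in front of its older tile. Every hole was threaded without resistance and came to rest on the rod at the expected height. In the last side image the coloured tile areas match those from before I turned the vent ring.

**Cone pack:** It lies in the upright tub. The shelf was clear before I touched the ring, and the jar, prop and bowl looked in place.

**Vent ring:** The white mark turned 74.5° clockwise. A second push met 0.6 N·m and a third met 1.3 N·m within 2°, with the mark not moving. I take that as the ring being against its stop.

**What went wrong or disagreed:**
- **Red tile dropped:** On the first carry I went too low and most likely clipped hook 4's tip or the yellow tile on it. The tile landed upright in the tub; I picked it out and hung it without further trouble. I saw no damage.
- **Finger length:** A touch on the bare shelf showed the finger ends sit about 27 mm above the reported TCP. That is why the cone pack was gripped by its cones (8 mm opening) rather than its bar. I corrected for it before gripping the ring.
- **Moment sign:** While the ring turned, the moment read about -0.12 N·m, the right size but the opposite sign from the stop. I relied on the mark and the firm stop instead.

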